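# Sort rattling dent-ball boxes from sound ones

### The arm

A 6-joint arm with a two-finger parallel gripper is mounted at the origin on a cart in front of the work surface, level with it; the furniture and walls round the work are solid. World frame = base frame: x ahead of the robot, y to its left, z up, the work surface at z = 0. Lengths are in mm, angles in rad, forces in N, time in s.
With the tool pointing down it reaches from about 300 to 775 mm from the base axis. Payload 14.6 kg.
Tool frame: the origin (TCP) lies at the very end of the fingers, on their centre line; the grasp point (between the pads) lies 19 mm behind it; z points along the fingers, y is the line along which they close (so a half turn about z gives the same grasp; the last joint's range is limited). The gripper opens to 94 mm and grips with 3 to 60 N. Pads are 16 mm wide; open, the fingers measure 119 mm over their backs; the gripper's body (75 mm by 177 mm) begins 78 mm behind the grasp point.
Start: joints at [-1.413, 0.3, 1.521, -0, 1.321, -0.067], TCP at [122.595, -536.153, 205.446] pointing down, gripper open.
Joint ranges: [-3.03, 3.03], [-0.79, 2.21], [0.23, 2.52], [-1.04, 4.18], [0, 3.07], [-2.55, 2.55]. Speed limits (rad/s): [2.22, 2.22, 2.57, 3.14, 3.14, 3.14].

### API

Orientations are given as [roll, pitch, yaw] about the fixed x, y, z axes, in that order (R = Rz(yaw) Ry(pitch) Rx(roll)).
In Python, from cell import manip, optics gives the robot as it stands.
- The arm moves only by the shell command python3 -m crank 'ROWS' [FORCE]. ROWS is JSON, a list of rows, each a list of 7 numbers: the opening in per cent of the stroke, from 0 (shut) to 100 (fully open), then the shift along the tool's x, y, z in mm, then the turn, a rotation vector about the tool's x, y, z in rad. A call has 1 to 10 rows; each row is the pose to reach, as a shift and turn from the pose commanded when the call began, along the tool's axes at that moment; what a row does not reach only later rows make up. A row lasts 1/10 s, in which the tool goes at most 50 mm and 8.59 degrees, less where a joint would pass 70% of its speed; a pose out of reach is approached as far as the arm can. A call with a gripper value outside its range is refused whole. The fingers move at their own pace and stop on an object; FORCE is the grip in N (left out, the last holds). Time passes only in rows, so rows that repeat a pose let the fingers close. It gives the time, the measured TCP pose, the force, the opening and the grip force at its end, in the units of the state.
- manip.read_state(): the state, without advancing time (a new reading comes with each control period).
- optics.camera(name): name is "side" or "top"; returns (picture, depth): 400x640x3 uint8, red, green, blue; 400x640 float32, mm along the optical axis (not along the pixel's ray), 0 where there is no reading.
- optics.calibration(name): a dict with "camera_matrix" (3x3 intrinsics, pixels), "R" (3x3) and "t" (3): a world point X has camera coordinates R X + t. Camera axes: x right, y down, z forward; pixel columns grow to the right and rows downward; lengths in mm; the calibration is good to about 2 mm. A picture is of the moment at which its call begins. calibration takes no time and is no camera call.
- manip.sign_off(): hands the job in; it is judged then, once.
The state is a dict: "clock": time; "joints": joint angles; "qd": joint speeds; "effort": joint torques, N m; "eef_pos": TCP position; "eef_rot": TCP orientation; "wrist_force": force on the tool from outside, world axes, zero at the start; "moment": the same for the moment, N m; "finger_gap": finger opening in mm; "finger_force": force on a finger pad.
Only numpy, scipy, OpenCV 4.12 (cv2) and the standard library are available. Lean on these libraries where they do the work, as an engineer would, in place of code of your own. Each camera call takes 0.05 s, during which the arm holds its last target. There are 200 camera calls.

### The job

Each blue-lidded packing box holds a polished steel dent ball that should sit tight in its foam; in some the foam has perished and the ball rolls about inside, which can only be felt by tilting the box in the gripper. Load the sound boxes one after another over the lip into the spring-pusher rack, lying flat on its floor behind the lip, and set the rattling ones flat on the floor of the low steel tray for repacking. Leave the red-lidded box, the pliers and the oil bottle where they are.

Things in the scene. Friction and masses are not known exactly. Their poses are not given: they have to be found in the camera images.
- box_a_mid (a point): one of three alike square plastic packing boxes (grey, with a blue slip lid over one half), loose on the bench: 85 mm long (its x), 44 mm wide (y), 44 mm high, about 0.24 kg full. Point: its centre, 22 mm up. Hidden inside is one 36 mm steel ball, 0.19 kg, either jammed in foam mid-way or loose. Looks, weight and names do not tell which; one or two of the three are loose.
- box_b_mid (a point): second blue-lidded box, as box_a. A loose ball rolls to the lower end once the box's long axis is tilted more than about 10 degrees, and stays there when the box is levelled without a jerk: its centre then lies 22 mm off the box's middle, so that the load's moment differs by 60 to 80 N mm between after-one-end-down and after-the-other. A jammed ball shifts less than 3 mm.
- box_c_mid (a point): third blue-lidded box, as box_a. (Where rules name geoms: packed_1 and packed_2 are the jammed balls, loose_1 and loose_2 the loose ones, dealt at random among the three blue-lidded boxes and the red-lidded one.)
- red_box_mid (a point): the same kind of box with a red slip lid, of another set: a bystander, to be left alone. 85 x 44 x 44 mm; the point is its centre, 22 mm up.
- magazine: spring-pusher rack fixed on the bench: open channel with low grey sides, retaining lip at its front end, orange pusher. Origin: on the bench under the middle of the lip's inner face. x runs level along the channel from lip to pusher, y across, z up. Floor at z = 4 mm; 52 mm wide between sides; sides 6 mm and lip 8 mm thick (x = -8 to 0), tops at z = 12 mm. End block x = 224 to 236, 30 mm high.
- rack_front (a point): on the channel floor 42.5 mm behind the lip's inner face: here the middle of a loaded box's underside rests, the box lengthwise in the channel. A box is carried over the lip (8 mm above the floor), pushed in +x against the pusher, or against a box already there, which slides back with it, until wholly past the lip, and set down; the spring then slides it to the lip. Holds two boxes in line.
- pusher (a joint): travel of the rack's orange pusher plate, m: 0 at rest, its front face 45 mm behind the lip's inner face (x = 45 mm of the rack), growing to 0.140 as it is pushed back in +x. Plate 44 mm wide, from 6 to 40 mm above the bench, on a foot that reaches 32 mm behind its face. The spring pushes towards the lip with 4 N at rest, 7 N fully back, lightly damped.
- tray: low open steel tray with a grey felt liner, fixed on the bench, for boxes to be repacked: outside 116 mm (its x) by 156 mm (its y), walls 3 mm thick and 14 mm high, floor 3 mm above the bench. Origin: centre of its underside; z up. Two boxes stand in it side by side, lengthwise along x, for instance 38 mm either side of the middle.
- parallel_pliers: pair of pliers lying flat on the bench, 138 mm long, 14 mm high: a bystander. Origin: middle of its underside.
- oil_bottle: small oil bottle standing on the bench, 18 x 24 mm and 63 mm tall: a bystander. Origin: middle of its underside.
There are look-alikes about, which are no part of the job. What is shaped like the part that bears box_a_mid but purple or yellow is not meant.

How it is judged (in metres and radians):
At the end, for the whole second after the job is handed in: Every blue-lidded box with a tight ball lies on the rack's channel floor behind the lip (within 4 mm of the floor), every blue-lidded box with a loose ball lies on the tray's floor inside its walls (within 5 mm); all three level within 7 degrees (((x of box_a_mid in the frame of magazine between 0.039 and 0.145 m and y of box_a_mid in the frame of magazine between -0.008 and 0.008 m and z of box_a_mid in the frame of magazine below 0.03 m) or (x of box_a_mid in the frame of tray between -0.035 and 0.035 m and y of box_a_mid in the frame of tray between -0.055 and 0.055 m and z of box_a_mid in the frame of tray below 0.03 m)) and angle between each of box_a_mid, box_b_mid, box_c_mid's own z axis and vertical below 0.12 rad and ((x of box_b_mid in the frame of magazine between 0.039 and 0.145 m and y of box_b_mid in the frame of magazine between -0.008 and 0.008 m and z of box_b_mid in the frame of magazine below 0.03 m) or (x of box_b_mid in the frame of tray between -0.035 and 0.035 m and y of box_b_mid in the frame of tray between -0.055 and 0.055 m and z of box_b_mid in the frame of tray below 0.03 m)) and ((x of box_c_mid in the frame of magazine between 0.039 and 0.145 m and y of box_c_mid in the frame of magazine between -0.008 and 0.008 m and z of box_c_mid in the frame of magazine below 0.03 m) or (x of box_c_mid in the frame of tray between -0.035 and 0.035 m and y of box_c_mid in the frame of tray between -0.055 and 0.055 m and z of box_c_mid in the frame of tray below 0.03 m)) and (horizontal distance between packed_1_c0 and red_box_mid below 0.035 m or (x of packed_1_c0 in the frame of magazine between 0.01 and 0.18 m and y of packed_1_c0 in the frame of magazine between -0.02 and 0.02 m and z of packed_1_c0 in the frame of magazine below 0.06 m)) and (horizontal distance between loose_1_c0 and red_box_mid below 0.035 m or (x of loose_1_c0 in the frame of tray between -0.065 and 0.065 m and y of loose_1_c0 in the frame of tray between -0.085 and 0.085 m and z of loose_1_c0 in the frame of tray below 0.06 m)) and (horizontal distance between packed_2_c0 and red_box_mid below 0.035 m or (x of packed_2_c0 in the frame of magazine between 0.01 and 0.18 m and y of packed_2_c0 in the frame of magazine between -0.02 and 0.02 m and z of packed_2_c0 in the frame of magazine below 0.06 m)) and (horizontal distance between loose_2_c0 and red_box_mid below 0.035 m or (x of loose_2_c0 in the frame of tray between -0.065 and 0.065 m and y of loose_2_c0 in the frame of tray between -0.085 and 0.085 m and z of loose_2_c0 in the frame of tray below 0.06 m))); the robot touches nothing.
It fails at once if the red-lidded box is moved more than 20 mm or tipped (distance of red_box_mid from where it was at the start of the episode above 0.02 m or angle between red_box_mid's own z axis and vertical above 0.3 rad).
It fails at once if the pliers are moved more than 20 mm (distance of parallel_pliers from where it was at the start of the episode above 0.02 m).
It fails at once if the oil bottle is moved more than 20 mm or tipped (distance of oil_bottle from where it was at the start of the episode above 0.02 m or angle between oil_bottle's own z axis and vertical above 0.4 rad).
It also fails if it takes over 72 s, if anything falls off the work surface, if the arm or the gripper's body presses on something with over 40 N, if the wrist force passes 120 N, or if a joint passes its speed limit or range.

## Working session

There is one attempt and no reset: what is moved stays moved. The work goes in short steps, Python scripts to look and compute and a shell command to move; the robot and the scene stay as the last step left them, time stands still between calls to the robot, and variables do not carry over. Pictures are saved under pics/ and viewed, at most 10 in all, crops included, and the job is handed in when it is done.

```bash
ls; mkdir -p pics; python3 - <<'E'
from cell import manip, optics
import cv2,numpy as np
for n in("top","side"):
    p,d=optics.camera(n); cv2.imwrite(f"pics/{n}0.png",p[:,:,::-1]); np.savez(f"{n}0.npz",p=p,d=d)
    c=optics.calibration(n); print(n,np.round(c["camera_matrix"],1).tolist(),np.round(c["R"],3).tolist(),np.round(c["t"],1).tolist(), (d>0).mean())
print(manip.read_state())
E
```

```text
pics
top [[437.2, 0.0, 321.1], [0.0, 437.2, 194.7], [0.0, 0.0, 1.0]] [[-0.005, -1.0, 0.022], [-0.987, 0.001, -0.161], [0.16, -0.022, -0.987]] [-66.1, 479.4, 1174.4] 0.99592578125
side [[428.1, 0.0, 312.0], [0.0, 428.1, 199.4], [0.0, 0.0, 1.0]] [[0.925, -0.381, 0.017], [-0.128, -0.353, -0.927], [0.359, 0.855, -0.375]] [-468.1, 90.2, 1046.9] 0.99596484375
{'clock': 0.1, 'joints': array([-1.41257547e+00,  3.00462242e-01,  1.52151609e+00, -2.45234325e-06,
        1.32071154e+00, -6.66278119e-02]), 'qd': array([-0.00054122, -0.00198278, -0.00150699, -0.0005545 ,  0.00058217,
        0.0012995 ]), 'effort': array([ 1.80300194e-03, -5.32644260e+01, -3.53283119e+01,  7.09948875e-02,
        2.34957493e-02, -6.09107133e-05]), 'eef_pos': array([ 122.5712478 , -535.92313678,  204.91868548]), 'eef_rot': array([-3.14049772e+00, -7.06805643e-05,  2.24849241e-01]), 'wrist_force': array([ 0.70467463,  0.75805584, -0.62191539]), 'moment': array([-0.0137887 ,  0.04443746,  0.00014409]), 'finger_force': 0.0, 'finger_gap': 94.03174470256843}
```

View pics/top0.png

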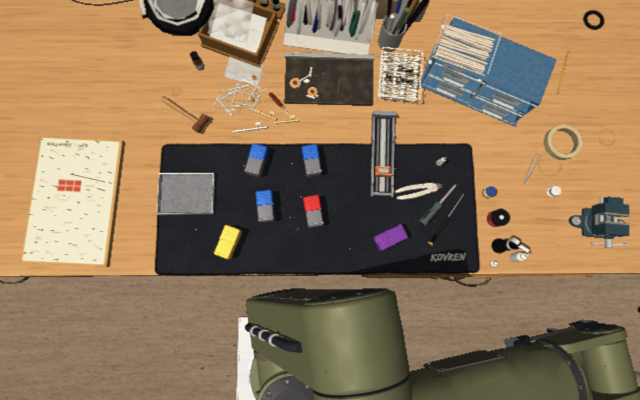

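View pics/side0.png

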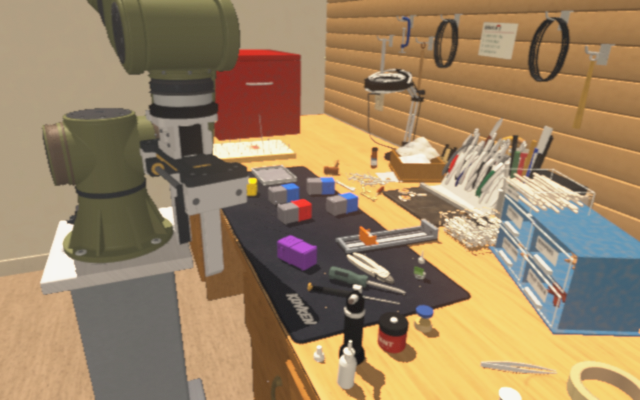

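The top view shows blue boxes at (257,158), (311,158) and (264,205), and the red one at (314,209). The tray is at (186,193) and the rack runs from (383,193), the lip end, to (383,115), with the orange pusher at (383,170). The side view agrees. Next I measure world poses.

```bash
cat > h.py <<'E'
import cv2,numpy as np
from cell import manip, optics
def cloud(n,f=None):
    if f: z=np.load(f); p,d=z["p"],z["d"]
    else: p,d=optics.camera(n)
    c=optics.calibration(n); K=np.array(c["camera_matrix"]);R=np.array(c["R"]);t=np.array(c["t"])
    v,u=np.mgrid[:400,:640]; r=np.stack([(u-K[0,2])/K[0,0],(v-K[1,2])/K[1,1],np.ones_like(u)],-1)
    X=(r*d[...,None]-t)@R   # R^T(x-t)
    return p,d,X
def rect(P):
    (cx,cy),(w,h),a=cv2.minAreaRect(P[:,:2].astype(np.float32))
    if w<h: a+=90; w,h=h,w
    return np.round([cx,cy,w,h,(a+90)%180-90],1)
E
python3 - <<'E'
from h import *
for n in("top","side"):
    p,d,X=cloud(n,n+"0.npz"); hsv=cv2.cvtColor(p,cv2.COLOR_RGB2HSV); Z=X[...,2]
    H,S,V=cv2.split(hsv)
    reg=(X[...,0]>200)&(X[...,0]<800)&(X[...,1]>-300)&(X[...,1]<450)
    print(n)
    for nm,m in dict(tops=(Z>33)&(Z<60)&reg,blue=(H>95)&(H<125)&(S>130)&(Z<60)&(Z>33)&reg,red=((H<5)|(H>174))&(S>150)&(Z>33)&(Z<60)&reg,orange=(H>6)&(H<16)&(S>170)&(Z>10)&(Z<70)&reg,low=(Z>5)&(Z<33)&reg).items():
        k,l,s,_=cv2.connectedComponentsWithStats(m.astype(np.uint8))
        for i in range(1,k):
            if s[i,4]>25:
                P=X[l==i]; print(nm,s[i,:5],rect(P),"z",np.round(np.percentile(P[:,2],[5,50,95]),1))
E
```

```text
top
tops [245 143  23  32 470] [581.6 114.7  85.7  44.8 -14.8] z [38.3 43.6 47.7]
tops [302 144  20  32 458] [581.6 -41.5  86.9  43.4   9.7] z [38.8 43.6 47.4]
tops [376 173  16   3  30] [ 538.2 -243.1   41.9    6.7   89.1] z [34.  40.4 43.9]
tops [256 190  19  32 482] [450.2  87.6  85.1  43.9   5.8] z [39.3 44.  47.4]
tops [304 195  20  32 476] [435.4 -46.   85.   43.6   9.1] z [39.5 43.6 47.7]
tops [214 225  27  34 514] [351.2 188.1  85.5  43.8 -20.7] z [39.3 43.5 47.6]
tops [375 224  32  26 487] [ 362.7 -259.2   85.4   43.6  -64.4] z [39.3 43.5 47.7]
blue [249 144  19  17 223] [602.5 109.2  45.1  40.9  76. ] z [38.7 44.2 48.1]
blue [302 144  18  16 213] [601.6 -38.1  43.5  40.9 -80.7] z [39.9 44.1 47.7]
blue [256 190  17  16 232] [471.9  89.8  43.9  41.4 -84.8] z [40.3 44.5 47.4]
red [304 195  18  16 229] [457.2 -42.5  43.7  40.7 -81.3] z [40.3 43.9 47.8]
orange [375 166  16  11  69] [ 552.3 -243.7   40.9   33.    85.6] z [11.  28.5 43.2]
low [378  87  23  12 139] [ 785.6 -267.7   64.6   28.8  -88.8] z [ 9.8 23.8 30.8]
low [245  89  21  23 124] [769.3 118.2  60.9  59.3 -72.8] z [ 
[... 1766 characters left out ...]
181  11  14  97] [379.3 167.4  49.9  23.7  30.8] z [ 6.2 19.6 32.4]
low [306 181  29  13 243] [570.5 100.1  90.2  33.4 -34.4] z [ 6.3 19.4 31.6]
low [368 180  15   4  38] [783.8 123.4  42.2  31.4 -18.5] z [5.2 7.1 9.8]
low [268 190  31  13 271] [443.2  68.8  89.5  38.3 -16.2] z [ 6.6 18.8 31.4]
low [ 336  190  125   63 1629] [ 648.7 -119.9  337.1  321.6   85.4] z [ 5.7  8.7 27.7]
low [326 200  32  14 289] [574.  -59.2  90.1  38.4 -15.7] z [ 6.  19.1 31.7]
low [277 207  34  16 328] [428.  -64.   89.7  38.3 -15.9] z [ 6.4 19.3 31.7]
low [277 245  26  22 276] [ 341.3 -265.9   76.6    5.7  -63.7] z [ 6.5 19.2 31.7]
low [307 252   9  14  84] [ 384.2 -295.1   27.3    4.7   28.9] z [ 6.4 18.7 31.3]
```

```bash
cat >> h.py <<'E'
from scipy.spatial.transform import Rotation as Ro
def to(x,y,z,yawdeg,tilt=0):
    s=manip.read_state(); R0=Ro.from_euler("xyz",s["eef_rot"])
    R1=Ro.from_euler("xyz",[np.pi,0,np.radians(yawdeg)])*Ro.from_rotvec([0,np.radians(tilt),0])
    print("shift",np.round(R0.inv().apply(np.array([x,y,z])-s["eef_pos"]),1),"turn",np.round((R0.inv()*R1).as_rotvec(),3))
E
python3 - <<'E'
from h import *
for n in("top","side"):
    p,d,X=cloud(n,n+"0.npz"); Z=X[...,2]
    m=(abs(X[...,0]-600)<135)&(abs(X[...,1]+247)<45)&(Z>7)&(Z<18)
    P=X[m]
    # side walls: long strips |y offset|=29 ; fit yaw by lines
    for s in(-1,1):
        Q=P[(abs(P[:,1]+246.5-s*29)<9)&(abs(P[:,0]-600)<110)&(P[:,2]>8)]
        b=np.polyfit(Q[:,0],Q[:,1],1); print(n,s,len(Q),"deg",np.degrees(np.arctan(b[0])),"y@490,700",np.polyval(b,[490,700]))
    Q=P[abs(P[:,1]+244)<20]; h,e=np.histogram(Q[:,0],bins=np.arange(465,740,5)); print([(int(a),int(c)) for a,c in zip(e,h) if c])
    T=X[(abs(X[...,0]-490)<90)&(abs(X[...,1]-314)<110)&(Z>9)&(Z<22)]
    print("tray",rect(T),T[:,:2].min(0),T[:,:2].max(0))
to(581,114.5,205,-14.8)
E
```

```text
top -1 171 deg -2.5780771060658014 y@490,700 [-271.13884124 -280.59436955]
top 1 175 deg -2.0599259757208768 y@490,700 [-215.22665679 -222.77993451]
[(465, 1), (480, 10), (485, 25), (490, 13), (500, 6), (505, 4), (510, 3), (515, 8), (520, 7), (525, 5), (530, 1), (535, 11), (545, 3), (550, 1), (555, 2), (560, 10), (565, 11), (570, 6), (575, 6), (580, 4), (585, 4), (590, 5), (595, 4), (600, 6), (605, 7), (610, 1), (615, 9), (620, 5), (625, 5), (630, 10), (635, 1), (640, 1), (645, 3), (650, 6), (655, 5), (660, 5), (665, 3), (670, 3), (675, 3), (680, 3), (685, 3), (690, 4), (695, 4), (700, 7), (705, 8), (710, 4), (715, 14)]
tray [489.1 313.9 158.2 115.8 -89.9] [431.13294509 234.82607727] [546.9729724  393.08374148]
side -1 156 deg -2.4048005350933117 y@490,700 [-272.69088133 -281.51011497]
side 1 116 deg -2.6093904861230484 y@490,700 [-214.22971222 -223.80024557]
[(480, 19), (485, 15), (490, 1), (530, 9), (535, 28), (540, 7), (545, 7), (550, 5), (555, 5), (560, 3), (645, 1), (665, 1), (670, 1), (675, 3), (680, 2), (685, 2), (690, 2), (695, 2), (700, 2), (705, 3), (710, 27), (715, 15)]
tray [486.7 315.3 166.5 117.  -89.9] [428.25712999 232.00632134] [545.27184335 398.6453178 ]
shift [ 5.919e+02 -5.318e+02  5.000e-01] turn [-0.001  0.     0.483]
```

```bash
python3 -m crank '[[100,37,-33,0,0,0,0.03],[100,74,-66,0,0,0,0.06],[100,111,-100,0,0,0,0.09],[100,148,-133,0,0,0,0.12],[100,185,-166,0,0,0,0.15],[100,222,-200,0,0,0,0.18],[100,259,-233,0,0,0,0.21],[100,296,-266,0,0,0,0.24],[100,333,-300,0,0,0,0.27],[100,370,-333,0,0,0,0.3]]' 40
python3 -c "
from h import *
to(580.5,114.5,80,-14.8)"
```

```text
clock: 1.1
eef_pos: [409.7, -127.0, 205.5]
eef_rot: [3.142, -0.0, -0.076]
wrist_force: [0.6, -2.0, 0.5]
finger_gap: 93.8
finger_force: 0.0
shift [ 151.8 -253.9  125.5] turn [ 0.    -0.     0.182]
```

```bash
python3 -m crank '[[100,22,-36,8,0,0,0.03],[100,45,-73,25,0,0,0.06],[100,67,-110,45,0,0,0.09],[100,90,-150,65,0,0,0.12],[100,115,-190,85,0,0,0.15],[100,135,-225,105,0,0,0.182],[100,152,-254,125,0,0,0.182],[100,152,-254,125,0,0,0.182],[100,152,-254,160,0,0,0.182],[100,152,-254,190,0,0,0.182]]'
python3 -c "
from h import *
to(580.5,114.5,14,-14.8)"
```

```text
clock: 2.1
eef_pos: [579.6, 112.4, 14.8]
eef_rot: [-3.141, -0.001, -0.257]
wrist_force: [0.0, -0.3, 0.7]
finger_gap: 93.6
finger_force: 0.0
shift [ 0.4 -2.2  0.8] turn [-0.    -0.001  0.001]
```

```bash
python3 -m crank '[[0,0,0,0,0,0,0],[0,0,0,0,0,0,0],[0,0,0,0,0,0,0],[0,0,0,0,0,0,0],[0,0,0,0,0,0,0],[0,0,0,0,0,0,0]]' 50
python3 -m crank '[[0,0,0,-10,0,0,0],[0,0,0,-30,0,0,0],[0,0,0,-55,0,0,0],[0,0,0,-80,0,0,0],[0,0,0,-100,0,0,0],[0,0,0,-100,0,0,0]]' 50
```

```text
clock: 2.7
eef_pos: [580.0, 112.9, 16.2]
eef_rot: [-3.141, -0.001, -0.257]
wrist_force: [0.2, 3.4, 3.1]
finger_gap: 49.6
finger_force: 1.8
clock: 3.3
eef_pos: [580.8, 112.9, 118.6]
eef_rot: [-3.14, -0.004, -0.257]
wrist_force: [1.4, -0.2, -2.2]
finger_gap: 44.0
finger_force: 49.8
```

```bash
cat > m.py <<'E'
from h import *
a=[]
for i in range(6):
    s=manip.read_state(); a.append(np.r_[s["moment"],s["wrist_force"]]); optics.camera("top")
a=np.array(a); s=manip.read_state(); R=Ro.from_euler("xyz",s["eef_rot"])
M=R.inv().apply(a[:,:3])*1000; print("M tool Nmm",M.mean(0).round(1),"sd",M.std(0).round(1),"F",a[:,3:].mean(0).round(2),s["eef_rot"].round(3),"t",s["clock"])
E
python3 -m crank '[[0,0,0,0,0,0.1,0],[0,0,0,0,0,0.2,0],[0,0,0,0,0,0.3,0],[0,0,0,0,0,0.4,0],[0,0,0,0,0,0.4,0],[0,0,0,0,0,0.4,0],[0,0,0,0,0,0.3,0],[0,0,0,0,0,0.2,0],[0,0,0,0,0,0.1,0],[0,0,0,0,0,0,0]]' 50
python3 -m crank '[[0,0,0,0,0,0,0],[0,0,0,0,0,0,0]]'; python3 m.py
python3 -m crank '[[0,0,0,0,0,-0.1,0],[0,0,0,0,0,-0.2,0],[0,0,0,0,0,-0.3,0],[0,0,0,0,0,-0.4,0],[0,0,0,0,0,-0.4,0],[0,0,0,0,0,-0.4,0],[0,0,0,0,0,-0.3,0],[0,0,0,0,0,-0.2,0],[0,0,0,0,0,-0.1,0],[0,0,0,0,0,0,0]]' 50
python3 -m crank '[[0,0,0,0,0,0,0],[0,0,0,0,0,0,0]]'; python3 m.py
```

```text
clock: 4.3
eef_pos: [580.3, 112.9, 115.9]
eef_rot: [-3.139, 0.006, -0.256]
wrist_force: [0.3, 0.1, -2.9]
finger_gap: 43.7
finger_force: 49.8
clock: 4.5
eef_pos: [580.1, 112.5, 114.8]
eef_rot: [-3.141, -0.0, -0.258]
wrist_force: [-0.3, 0.2, -2.6]
finger_gap: 43.4
finger_force: 49.8
M tool Nmm [43.4 20.2 -1.9] sd [23.8 14.  39.7] F [ 0.14  0.29 -2.64] [-3.141e+00 -1.000e-03 -2.570e-01] t 4.8
clock: 5.8
eef_pos: [579.5, 113.2, 116.8]
eef_rot: [-3.14, -0.008, -0.256]
wrist_force: [1.0, 0.4, -2.8]
finger_gap: 43.6
finger_force: 49.8
clock: 6.0
eef_pos: [579.4, 113.3, 116.6]
eef_rot: [-3.141, -0.0, -0.256]
wrist_force: [0.8, -0.0, -2.7]
finger_gap: 43.6
finger_force: 49.8
M tool Nmm [ 37.5 -42.5  22.8] sd [36.1 17.1 27.3] F [ 0.26 -0.23 -2.66] [ 3.141e+00  1.000e-03 -2.580e-01] t 6.3
```

```bash
python3 -c "
from h import *
to(488,352,110,0); to(488,352,19,0);print(manip.read_state()['joints'].round(2))"
```

```text
shift [-149.8 -208.1    5.2] turn [ 0.     0.001 -0.258]
shift [-149.8 -208.1   96.2] turn [ 0.     0.001 -0.258]
[0.13 0.48 1.5  0.   1.17 1.96]
```

```bash
python3 -m crank '[[0,-15,-21,0,0,0,-0.03],[0,-42,-58,0,0,0,-0.07],[0,-70,-98,0,0,0,-0.12],[0,-98,-136,0,0,0,-0.17],[0,-125,-174,0,0,0,-0.22],[0,-142,-198,0,0,0,-0.245],[0,-150,-208,20,0,0,-0.258],[0,-150,-208,45,0,0,-0.258],[0,-150,-208,65,0,0,-0.258],[0,-150,-208,80,0,0,-0.258]]'
python3 -c "
from h import *
to(488,352,19,0)"
```

```text
clock: 7.3
eef_pos: [487.2, 352.0, 33.8]
eef_rot: [3.141, 0.001, 0.001]
wrist_force: [-0.5, -0.7, -2.0]
finger_gap: 43.5
finger_force: 49.8
shift [ 0.8 -0.1 14.8] turn [0.001 0.001 0.001]
```

```bash
python3 -m crank '[[0,0,0,6,0,0,0],[0,0,0,11,0,0,0],[0,0,0,14,0,0,0],[0,0,0,15,0,0,0],[0,0,0,15,0,0,0]]'
python3 -c "
from h import *
to(488,352,18,0)"
```

```text
clock: 7.8
eef_pos: [488.3, 352.6, 22.6]
eef_rot: [-3.14, -0.002, 0.001]
wrist_force: [-5.1, -2.2, 9.6]
finger_gap: 43.9
finger_force: 49.9
shift [-0.3  0.6  4.6] turn [-0.001 -0.002  0.001]
```

```bash
python3 -m crank '[[75,0,0,0,0,0,0],[75,0,0,0,0,0,0],[75,0,0,0,0,0,0],[75,0,0,-15,0,0,0],[75,0,0,-45,0,0,0],[100,0,0,-75,0,0,0],[100,0,0,-75,0,0,0]]'
python3 -c "
from h import *
p,d,X=cloud('top');Z=X[...,2]
T=X[(abs(X[...,0]-490)<60)&(abs(X[...,1]-330)<70)&(Z>33)&(Z<60)];print(rect(T),len(T),np.percentile(T[:,2],[10,50,90]))
T=X[(abs(X[...,0]-450)<60)&(abs(X[...,1]-87)<40)&(Z>33)&(Z<60)];print(rect(T),len(T))
to(449.5,87.3,100,5.8);to(449.5,87.3,14,5.8)
"
```

```text
clock: 8.5
eef_pos: [489.3, 353.2, 100.8]
eef_rot: [-3.138, -0.006, 0.001]
wrist_force: [-0.0, 0.3, 0.1]
finger_gap: 83.1
finger_force: 0.0
[489.1 350.3  88.8  32.7  16.9] 155 [41.71846265 45.96991611 49.78783837]
[450.   88.1  84.8  44.1   4.9] 482
shift [-39.2 265.4  -2.4] turn [-0.002 -0.004 -0.1  ]
shift [-39.5 265.6  83.6] turn [-0.002 -0.004 -0.1  ]
```

```bash
python3 -m crank '[[100,-3,25,0,0,0,-0.02],[100,-9,65,0,0,0,-0.04],[100,-16,110,0,0,0,-0.06],[100,-23,155,0,0,0,-0.08],[100,-30,200,0,0,0,-0.1],[100,-36,240,0,0,0,-0.1],[100,-39,265,5,0,0,-0.1],[100,-39,265,35,0,0,-0.1],[100,-39,265,65,0,0,-0.1],[100,-39,265,83,0,0,-0.1]]'
python3 -m crank '[[0,-0,0,0,0,0,0],[0,0,0,0,0,0,0],[0,0,0,0,0,0,0],[0,0,0,0,0,0,0],[0,0,0,0,0,0,0],[0,0,0,0,0,0,0],[0,0,0,0,0,0,0]]' 50
```

```text
clock: 9.55
eef_pos: [447.5, 86.6, 10.4]
eef_rot: [3.142, 0.003, 0.1]
wrist_force: [0.1, -0.1, 0.4]
finger_gap: 93.7
finger_force: 0.0
clock: 10.25
eef_pos: [448.9, 87.2, 12.7]
eef_rot: [-3.141, -0.001, 0.101]
wrist_force: [-0.9, 1.2, 2.9]
finger_gap: 43.6
finger_force: 50.0
```

```bash
python3 -m crank '[[0,0,0,-10,0,0,0],[0,0,0,-30,0,0,0],[0,0,0,-60,0,0,0],[0,0,0,-90,0,0.1,0],[0,0,0,-100,0,0.2,0],[0,0,0,-100,0,0.3,0],[0,0,0,-100,0,0.4,0],[0,0,0,-100,0,0.4,0],[0,0,0,-100,0,0.4,0],[0,0,0,-100,0,0.3,0]]'
python3 -m crank '[[0,0,0,0,0,-0.1,0],[0,0,0,0,0,-0.2,0],[0,0,0,0,0,-0.3,0],[0,0,0,0,0,-0.3,0],[0,0,0,0,0,-0.3,0]]'; python3 m.py
```

```text
clock: 11.25
eef_pos: [447.8, 87.0, 112.3]
eef_rot: [3.142, -0.296, 0.101]
wrist_force: [0.2, -0.5, -2.5]
finger_gap: 43.9
finger_force: 50.0
clock: 11.75
eef_pos: [449.1, 87.1, 112.1]
eef_rot: [-3.142, -0.0, 0.101]
wrist_force: [-1.0, 0.6, -2.8]
finger_gap: 43.5
finger_force: 50.0
M tool Nmm [ 9.5 12.2  1.4] sd [28.8 25.8 23.7] F [-0.16 -0.06 -2.21] [-3.142e+00 -1.000e-03  1.010e-01] t 12.05
```

```bash
python3 m.py; python3 -m crank '[[0,0,0,0,0,-0.1,0],[0,0,0,0,0,-0.2,0],[0,0,0,0,0,-0.3,0],[0,0,0,0,0,-0.4,0],[0,0,0,0,0,-0.4,0],[0,0,0,0,0,-0.4,0],[0,0,0,0,0,-0.3,0],[0,0,0,0,0,-0.2,0],[0,0,0,0,0,-0.1,0],[0,0,0,0,0,0,0]]' 50
python3 -m crank '[[0,0,0,0,0,0,0],[0,0,0,0,0,0,0]]'; python3 m.py;python3 m.py
```

```text
M tool Nmm [-11.5  -2.5  -1.6] sd [20.9 36.3 30.4] F [ 0.15 -0.39 -2.16] [ 3.142 -0.     0.101] t 12.35
clock: 13.35
eef_pos: [448.7, 87.1, 113.2]
eef_rot: [-3.142, -0.007, 0.101]
wrist_force: [0.1, -0.4, -1.7]
finger_gap: 43.7
finger_force: 50.0
clock: 13.55
eef_pos: [448.6, 87.1, 113.3]
eef_rot: [-3.142, -0.0, 0.101]
wrist_force: [0.5, 0.7, -2.1]
finger_gap: 43.6
finger_force: 50.0
M tool Nmm [-12.8 -29.3   9.6] sd [28.7 15.8 20.8] F [-0.08  0.26 -2.11] [3.142e+00 1.000e-03 1.010e-01] t 13.85
M tool Nmm [ 13.2 -36.6 -15.4] sd [29.6 30.1 11.5] F [-0.29 -0.39 -2.17] [3.142 0.    0.101] t 14.15
```

```bash
sed -i 's/range(6)/range(int(__import__("sys").argv[1]))/' m.py; python3 m.py 16; python3 -m crank '[[0,0,0,0,0,0.1,0],[0,0,0,0,0,0.2,0],[0,0,0,0,0,0.3,0],[0,0,0,0,0,0.4,0],[0,0,0,0,0,0.4,0],[0,0,0,0,0,0.4,0],[0,0,0,0,0,0.3,0],[0,0,0,0,0,0.2,0],[0,0,0,0,0,0.1,0],[0,0,0,0,0,0,0]]' 50
python3 -m crank '[[0,0,0,0,0,0,0],[0,0,0,0,0,0,0]]'; python3 m.py 24
```

```text
M tool Nmm [ 16.6 -29.5   6.9] sd [27.4 27.9 29. ] F [-0.05 -0.05 -2.25] [-3.142  0.     0.101] t 14.95
clock: 15.95
eef_pos: [449.6, 87.2, 113.2]
eef_rot: [-3.141, 0.005, 0.101]
wrist_force: [0.1, 0.4, -2.2]
finger_gap: 43.8
finger_force: 50.0
clock: 16.15
eef_pos: [449.1, 87.1, 112.1]
eef_rot: [-3.142, -0.001, 0.101]
wrist_force: [-0.2, -0.7, -2.4]
finger_gap: 43.3
finger_force: 50.0
M tool Nmm [ 7.5 22.5 10.6] sd [32.5 26.4 30.4] F [ 0.1  -0.07 -2.17] [-3.142 -0.     0.101] t 17.35
```

```bash
python3 -c "
from h import *
p,d,X=cloud('top');Z=X[...,2]
T=X[(abs(X[...,0]-490)<70)&(abs(X[...,1]-340)<70)&(Z>33)&(Z<60)];print(rect(T),len(T),np.percentile(T[:,2],[10,50,90]))
to(488,275,110,0);to(488,275,17,0)
"
```

```text
[489.4 350.9  84.4  45.   -1.1] 521 [41.9608753  46.39258404 49.9165258 ]
shift [  57.9 -183.     2.4] turn [-0.    -0.     0.101]
shift [  57.9 -183.    95.4] turn [-0.    -0.     0.101]
```

```bash
python3 -m crank '[[0,6,-18,0,0,0,0.01],[0,16,-50,0,0,0,0.03],[0,28,-88,0,0,0,0.05],[0,40,-126,0,0,0,0.07],[0,50,-158,0,0,0,0.09],[0,56,-177,0,0,0,0.1],[0,58,-183,15,0,0,0.101],[0,58,-183,45,0,0,0.101],[0,58,-183,70,0,0,0.101],[0,58,-183,85,0,0,0.101]]'
python3 -m crank '[[0,0,0,3,0,0,0],[0,0,0,6,0,0,0],[0,0,0,8,0,0,0],[0,0,0,8,0,0,0],[0,0,0,8,0,0,0]]'
```

```text
clock: 18.4
eef_pos: [486.9, 273.8, 24.6]
eef_rot: [3.14, 0.003, -0.0]
wrist_force: [-0.3, -0.1, -1.5]
finger_gap: 43.9
finger_force: 50.0
clock: 18.9
eef_pos: [488.4, 275.1, 20.1]
eef_rot: [-3.141, -0.001, -0.0]
wrist_force: [0.3, -0.6, -2.3]
finger_gap: 43.5
finger_force: 50.0
```

```bash
python3 -m crank '[[0,0,0,1.5,0,0,0],[0,0,0,3,0,0,0],[0,0,0,3.5,0,0,0],[0,0,0,3.5,0,0,0]]'
python3 -m crank '[[72,0,0,0,0,0,0],[72,0,0,0,0,0,0],[72,0,0,0,0,0,0],[72,0,0,-15,0,0,0],[72,0,0,-45,0,0,0],[90,0,0,-75,0,0,0],[100,0,0,-75,0,0,0]]'
python3 -c "
from h import *
to(581,-41.8,90,9.6);to(581,-41.8,13,9.6);print(manip.read_state()['joints'].round(2))"
```

```text
clock: 19.3
eef_pos: [488.0, 275.0, 15.9]
eef_rot: [3.142, 0.0, -0.0]
wrist_force: [0.6, -0.1, -1.7]
finger_gap: 44.3
finger_force: 50.0
clock: 20.0
eef_pos: [489.9, 275.9, 96.0]
eef_rot: [-3.138, -0.007, -0.0]
wrist_force: [1.1, 0.7, 0.1]
finger_gap: 80.3
finger_force: 0.0
shift [ 91.1 317.7   5.6] turn [-0.003 -0.007 -0.168]
shift [ 90.6 318.   82.6] turn [-0.003 -0.007 -0.168]
[0.45 0.43 1.61 0.   1.09 2.02]
```

```bash
python3 -m crank '[[100,8,28,0,0,0,-0.02],[100,21,74,0,0,0,-0.05],[100,34,121,0,0,0,-0.08],[100,48,168,0,0,0,-0.11],[100,62,215,0,0,0,-0.14],[100,75,262,0,0,0,-0.168],[100,85,298,0,0,0,-0.168],[100,91,318,15,0,0,-0.168],[100,91,318,50,0,0,-0.168],[100,91,318,78,0,0,-0.168]]'
python3 -m crank '[[0,-0,0,0,0,0,0],[0,0,0,0,0,0,0],[0,0,0,0,0,0,0],[0,0,0,0,0,0,0],[0,0,0,0,0,0,0],[0,0,0,0,0,0,0],[0,0,0,0,0,0,0]]' 50
python3 -c "
from h import *
s=manip.read_state();print(s['eef_pos'])
p,d,X=cloud('top');Z=X[...,2]
T=X[(abs(X[...,0]-490)<70)&(X[...,1]<312)&(X[...,1]>240)&(Z>33)&(Z<60)];print(rect(T),len(T),np.percentile(T[:,2],[10,50,90]))
"
```

```text
clock: 21.0
eef_pos: [578.8, -43.8, 11.9]
eef_rot: [-3.142, 0.0, 0.166]
wrist_force: [-1.1, 0.1, -0.2]
finger_gap: 94.2
finger_force: 0.0
clock: 21.7
eef_pos: [579.1, -42.8, 13.4]
eef_rot: [-3.141, -0.0, 0.168]
wrist_force: [-0.7, 1.9, 3.3]
finger_gap: 43.5
finger_force: 50.0
[579.09383267 -42.8102019   13.35571648]
[489.3 273.4  84.6  44.1  -0.6] 506 [42.54762766 46.50310106 49.65553767]
```

```bash
python3 -m crank '[[0,0,0,-10,0,0,0],[0,0,0,-30,0,0,0],[0,0,0,-60,0,0,0],[0,0,0,-90,0,0.1,0],[0,0,0,-100,0,0.2,0],[0,0,0,-100,0,0.3,0],[0,0,0,-100,0,0.4,0],[0,0,0,-100,0,0.4,0],[0,0,0,-100,0,0.4,0],[0,0,0,-100,0,0.3,0]]'
python3 -m crank '[[0,0,0,0,0,-0.1,0],[0,0,0,0,0,-0.2,0],[0,0,0,0,0,-0.3,0],[0,0,0,0,0,-0.3,0],[0,0,0,0,0,-0.3,0]]'; python3 m.py 20
python3 -m crank '[[0,0,0,0,0,-0.1,0],[0,0,0,0,0,-0.2,0],[0,0,0,0,0,-0.3,0],[0,0,0,0,0,-0.4,0],[0,0,0,0,0,-0.4,0],[0,0,0,0,0,-0.4,0],[0,0,0,0,0,-0.3,0],[0,0,0,0,0,-0.2,0],[0,0,0,0,0,-0.1,0],[0,0,0,0,0,0,0]]' 50
python3 -m crank '[[0,0,0,0,0,0,0],[0,0,0,0,0,0,0]]'; python3 m.py 20
```

```text
clock: 22.75
eef_pos: [578.0, -43.3, 112.7]
eef_rot: [-3.141, -0.296, 0.167]
wrist_force: [0.1, -0.1, -2.2]
finger_gap: 43.6
finger_force: 50.0
clock: 23.25
eef_pos: [579.3, -42.9, 112.5]
eef_rot: [3.141, -0.001, 0.168]
wrist_force: [-1.0, 0.3, -3.1]
finger_gap: 43.9
finger_force: 50.0
M tool Nmm [ 4.3 -5.2 -0.2] sd [26.2 30.5 21.8] F [-0.09 -0.17 -2.81] [3.142 0.    0.168] t 24.25
clock: 25.25
eef_pos: [578.9, -43.2, 114.3]
eef_rot: [3.141, -0.008, 0.167]
wrist_force: [0.4, 1.5, -2.8]
finger_gap: 43.8
finger_force: 50.0
clock: 25.45
eef_pos: [578.8, -43.3, 114.1]
eef_rot: [3.141, -0.0, 0.167]
wrist_force: [-0.3, 0.3, -2.4]
finger_gap: 43.7
finger_force: 50.0
M tool Nmm [ -8.8 -11.9  -0.7] sd [30.1 25.3 30.1] F [ 0.01 -0.12 -2.63] [-3.142 -0.     0.168] t 26.45
```

```bash
python3 -c "
from h import *
to(467.5,-242.4,110,-2.4);to(467.5,-242.4,31,-2.4);print(manip.read_state()['joints'].round(2))"
```

```text
shift [-143.2  178.     3. ] turn [-0.   -0.    0.21]
shift [-143.2  178.    82. ] turn [-0.   -0.    0.21]
[-0.14  0.46  1.53  0.    1.15  1.27]
```

```bash
python3 -m crank '[[0,-14,18,0,0,0,0.02],[0,-36,45,0,0,0,0.06],[0,-64,80,0,0,0,0.1],[0,-92,115,0,0,0,0.14],[0,-118,147,0,0,0,0.18],[0,-136,169,0,0,0,0.2],[0,-143,178,15,0,0,0.21],[0,-143,178,45,0,0,0.21],[0,-143,178,70,0,0,0.21],[0,-143,178,80,0,0,0.21]]'
python3 -m crank '[[0,0,0,0,0,0,0],[0,0,0,0,0,0,0]]'
python3 - <<'E'
from h import *
p,d,X=cloud('side'); cv2.imwrite("pics/side1.png",cv2.resize(p[150:330,240:480,::-1],(800,600)))
to(484.5,-243.1,31,-2.4);to(535.5,-245.2,31,-2.4);to(535.5,-245.2,18,-2.4)
E
```

```text
clock: 27.45
eef_pos: [466.8, -242.0, 31.0]
eef_rot: [-3.14, 0.003, -0.042]
wrist_force: [-0.6, -0.1, -2.1]
finger_gap: 43.4
finger_force: 50.0
clock: 27.65
eef_pos: [468.3, -242.6, 34.0]
eef_rot: [3.141, -0.001, -0.042]
wrist_force: [0.6, 0.4, -2.7]
finger_gap: 43.7
finger_force: 50.0
shift [16.  -0.3  3.3] turn [ 0.001 -0.002 -0.   ]
shift [67.1 -0.4  3.4] turn [ 0.001 -0.002 -0.   ]
shift [67.1 -0.4 16.4] turn [ 0.001 -0.002 -0.   ]
```

View pics/side1.png

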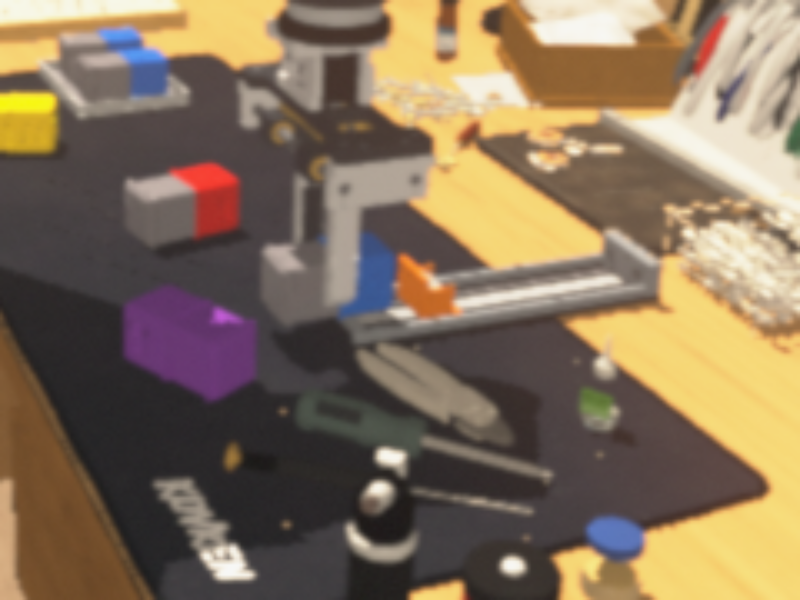

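The crop shows the held box at (330,285), level and in line with the channel just before the pusher at (428,285). Both rattling boxes sit in the tray at (115,65). I push in now.

```bash
python3 -m crank '[[0,8,0,2,0,0,0],[0,16,0,2,0,0,0],[0,24,0,2,0,0,0],[0,32,0,2,0,0,0],[0,40,0,2,0,0,0],[0,48,0,2,0,0,0],[0,56,0,2,0,0,0],[0,64,0,2,0,0,0],[0,70,0,2,0,0,0],[0,70,0,2,0,0,0]]' 50
python3 - <<'E'
from h import *
p,d,X=cloud('top'); Z=X[...,2]
m=(abs(X[...,0]-540)<80)&(abs(X[...,1]+245)<24)
P=X[m&(Z>48)&(Z<72)];print("box",P[:,:2].min(0),P[:,:2].max(0))
hsv=cv2.cvtColor(p,cv2.COLOR_RGB2HSV);o=m&(hsv[...,0]>6)&(hsv[...,0]<16)&(hsv[...,1]>170)
print("pusher",X[o].min(0),X[o].max(0))
to(538,-245.2,18,-2.4)
E
```

```text
clock: 28.7
eef_pos: [538.0, -245.4, 30.8]
eef_rot: [3.142, 0.001, -0.042]
wrist_force: [-4.6, -2.3, 0.8]
finger_gap: 43.6
finger_force: 50.0Traceback (most recent call last):
  File "<stdin>", line 4, in <module>
    return umr_minimum(a, axis, None, out, keepdims, initial, where)
ValueError: zero-size array to reduction operation minimum which has no identity
```

```bash
python3 -m crank '[[0,0,0,3,0,0,0],[0,0,0,6,0,0,0],[0,0,0,9,0,0,0],[0,0,0,11,0,0,0],[0,0,0,11,0,0,0],[0,0,0,11,0,0,0]]'
```

```text
clock: 29.35
eef_pos: [537.3, -245.2, 19.5]
eef_rot: [-3.141, 0.001, -0.042]
wrist_force: [-5.6, -1.0, -4.0]
finger_gap: 43.6
finger_force: 50.0
```

```bash
python3 -m crank '[[0,0,0,1.5,0,0,0],[0,0,0,2,0,0,0],[0,0,0,2,0,0,0]]'
python3 -m crank '[[65,0,0,0,0,0,0],[65,0,0,0,0,0,0],[65,0,0,0,0,0,0],[65,0,0,-15,0,0,0],[65,0,0,-45,0,0,0],[65,0,0,-80,0,0,0],[65,0,0,-120,0,0,0],[65,-30,-40,-140,0,0,0],[65,-60,-80,-140,0,0,0],[65,-100,-120,-140,0,0,0]]'
python3 - <<'E'
from h import *
for n in("top","side"):
    p,d,X=cloud(n); Z=X[...,2]
    cv2.imwrite(f"pics/{n}2.png",p[:,:,::-1])
    for nm,m in dict(rack=(abs(X[...,0]-540)<90)&(abs(X[...,1]+245)<28)&(Z>35)&(Z<60),tray=(abs(X[...,0]-490)<70)&(abs(X[...,1]-314)<80)&(Z>33)&(Z<60),red=(abs(X[...,0]-435)<60)&(abs(X[...,1]+46)<40)&(Z>33)&(Z<60)).items():
        k,l,s,_=cv2.connectedComponentsWithStats(m.astype(np.uint8))
        for i in range(1,k):
            if s[i,4]>25: P=X[l==i]; print(n,nm,s[i,4],rect(P),np.round(np.percentile(P[:,2],[10,50,90]),1))
E
```

```text
clock: 29.65
eef_pos: [537.7, -245.4, 18.1]
eef_rot: [3.142, -0.0, -0.042]
wrist_force: [-5.6, 0.7, -1.1]
finger_gap: 44.0
finger_force: 50.0
clock: 30.65
eef_pos: [449.0, -127.5, 159.5]
eef_rot: [3.141, -0.003, -0.042]
wrist_force: [-0.7, 0.8, 0.7]
finger_gap: 61.3
finger_force: 0.0
top rack 111 [ 568.  -246.3   43.3   25.    85.6] [40.5 47.1 50.9]
top tray 516 [ 4.891e+02  3.513e+02  8.390e+01  4.510e+01 -2.000e-01] [42.  46.6 49.9]
top tray 510 [ 4.889e+02  2.733e+02  8.430e+01  4.410e+01 -1.000e-01] [42.7 46.5 49.7]
top red 128 [445.8 -35.   59.9  25.2  11.3] [40.5 43.9 47.3]
side rack 419 [ 534.6 -247.3   89.9   45.6   -4.9] [37.7 45.  46.8]
side tray 327 [486.8 310.6 125.7  85.4 -89.9] [35.3 43.  45.4]
side red 272 [432.2 -48.2  84.1  49.8   9.4] [35.4 40.8 42.8]
```

View pics/top2.png

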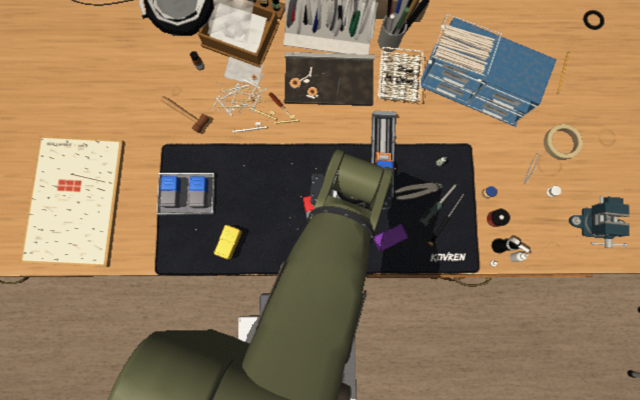

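The two rattlers lie in the tray at (168,192) and (198,192), and the sound box is in the rack, its top at floor-seated height. The red box measures within the reading error of its starting pose and the pliers look unmoved. Handing in.

```bash
python3 -m crank '[[65,0,0,0,0,0,0],[65,0,0,0,0,0,0],[65,0,0,0,0,0,0]]'; python3 -c "
from cell import manip; print(manip.sign_off())"
```

```text
clock: 31.05
eef_pos: [450.3, -129.5, 158.1]
eef_rot: [3.141, -0.0, -0.043]
wrist_force: [-0.2, -0.1, -0.4]
finger_gap: 61.2
finger_force: 0.0
the job is handed in; nothing more can be done
None
```

I handed the job in at about 31 s with two boxes judged rattling in the tray (moment shifts about 63 ± 17 and 48 ± 7 N mm, the latter below the stated 60–80) and one judged sound in the rack (7 ± 9 N mm); the sign-off returned no verdict.

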